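Set up the relief blocks on the printing bed, mirrored from their proofs

ROBOT

A 6-joint arm with a two-finger parallel gripper is mounted at the origin on a cart in front of the work surface, level with it; the furniture and walls round the work are solid. World frame = base frame: x ahead of the robot, y to its left, z up, the work surface at z = 0. Lengths are in mm, angles in rad, forces in N, time in s.
With the tool pointing down it reaches from about 300 to 775 mm from the base axis. Payload 14.6 kg.
Tool frame: the origin (TCP) lies on the centre line of the jaws, within the pads' length; the fingertips stand 19 mm ahead of it and the grasp point (between the pads) is the TCP (bot.tip_reach is the distance from the TCP to the fingertips, in mm); y points along the fingers, x is the direction in which the jaws open and shut, and the axes are right-handed (so a half turn about y gives the same grasp; the last joint's range is limited). The gripper opens to 85 mm and grips with 20 to 120 N. Pads are 22 mm wide; open, the fingers measure 114 mm over their backs; the gripper's body (76 mm by 85 mm) begins 54 mm behind the grasp point. The pads swing forward as they close: fully open they stand 13 mm farther back than shut.
Start: joints at [-1.381, 0.3, 1.521, -0, 1.321, -0.067], TCP at [139.686, -531.956, 250.281] pointing down, gripper open.
Joint ranges: [-3.03, 3.03], [-0.79, 2.21], [0.23, 2.52], [-1.04, 4.18], [0, 3.07], [-2.55, 2.55]. Speed limits (rad/s): [2.22, 2.22, 2.57, 3.14, 3.14, 3.14].

INTERFACE

Orientations are given as a unit quaternion [w, x, y, z].
In Python, from rig import bot gives the robot as it stands. Calls block until the motion is done:
- bot.move_to(position, orientation): joint-space move of the TCP to a pose.
- bot.servo_line(position, attitude=None, speed=150, until_force=None): straight line of the TCP; attitude=None keeps the orientation; speed is the mean speed in mm/s. With until_force (N) it stops when the force on the tool has changed by that much, and returns True; else False.
- bot.move_joints(angles): joint-space move.
- bot.move_gripper(opening, grip_force=None): finger opening in mm; grip_force is the grip in N (None keeps the last); returns when the fingers have stopped.
- bot.dwell(seconds).
- bot.ik(position, orientation): joint angles nearest the present ones, or None.
- bot.read_state(): the state.
- bot.read_camera(name): name is "side" or "top"; returns a dict with "image" (384x512x3 uint8, blue, green, red), "depth" (384x512 float32, mm along the optical axis (not along the pixel's ray), 0 where there is no reading), "fovy" (degrees; the focal length in pixels is half the picture's height over the tangent of half this angle, whatever the lens; pixels are square), "cx", "cy" (the principal point, pixels), "eye" and "attitude" of the camera in the world. Camera axes: x right, y down, z forward; pixel columns grow to the right and rows downward; lengths in mm; the calibration is good to about 2 mm. A picture is of the moment at which its call begins.
A pose or a line that the arm cannot do raises bot.MotionError and nothing moves.
- bot.finish_job(): hands the job in, once; it reports no verdict.
The state is a dict: "clock": time; "joint_positions": joint angles; "qvel": joint speeds; "effort": joint torques, N m; "ee_pos": TCP position; "tool_rot": TCP orientation; "ft_force": force on the tool from outside, world axes, zero at the start; "moment": the same for the moment, N m; "grip_width": finger opening in mm.
Only numpy, scipy, OpenCV 4.12 (cv2) and the standard library are available. Lean on these libraries where they do the work, as an engineer would, in place of code of your own. Each camera call takes 0.05 s, during which the arm holds its last target. There are 200 camera calls.

TASK

The proofs on the layout rack lie side by side in the order in which the pictures are to read on the printed strip, each in front of its relief block. Move the four blocks to the printing bed in the reverse order, left for right, because printing mirrors the row: one block seated flat and square in each bay, face up and with the foot of the picture still towards the bed's front edge, the ruled one nearest the robot. Leave the baren behind the racks where it is.

Things in the scene. Friction and masses are not known exactly. Their poses are not given: they have to be found in the camera images.
- sun_block (a point): centre of the relief block with a round disc with rays: wood with brown lino face, dark picture on top; 56 mm deep (x), 44 wide (y), 40 high. x to the head of the picture, y to its left, z up. Starts face up behind its proof, underside 5 mm above the worktop; the 18 mm gaps to its neighbours hold pins: grasp across the 56 mm depth, where the rack is open 38 mm wide, 28 mm out, down to the worktop.
- moon_block (a point): centre of the relief block with a crescent moon: wood with brown lino face, dark picture on top; 56 mm deep (x), 44 wide (y), 40 high. x to the head of the picture, y to its left, z up. Starts face up behind its proof, underside 5 mm above the worktop; the 18 mm gaps to its neighbours hold pins: grasp across the 56 mm depth, where the rack is open 38 mm wide, 28 mm out, down to the worktop.
- leaf_block (a point): centre of the relief block with a slanting veined leaf: wood with brown lino face, dark picture on top; 56 mm deep (x), 44 wide (y), 40 high. x to the head of the picture, y to its left, z up. Starts face up behind its proof, underside 5 mm above the worktop; the 18 mm gaps to its neighbours hold pins: grasp across the 56 mm depth, where the rack is open 38 mm wide, 28 mm out, down to the worktop.
- wave_block (a point): centre of the relief block with four wavy lines across: wood with brown lino face, dark picture on top; 56 mm deep (x), 44 wide (y), 40 high. x to the head of the picture, y to its left, z up. Starts face up behind its proof, underside 5 mm above the worktop; the 18 mm gaps to its neighbours hold pins: grasp across the 56 mm depth, where the rack is open 38 mm wide, 28 mm out, down to the worktop.
- proof_sun: proof print of a round disc with rays (mirrored from its block): white card 58 (x) by 50 (y) by 1 mm, fixed on the front of the layout rack, 5 mm above the worktop. Origin under its middle; x points to its block, whose centre starts 89 mm along x; y to the left along the row. The four proofs lie along y, 62 mm apart, in an order that varies.
- proof_moon: proof print of a crescent moon (mirrored from its block): white card 58 (x) by 50 (y) by 1 mm, fixed on the front of the layout rack, 5 mm above the worktop. Origin under its middle; x points to its block, whose centre starts 89 mm along x; y to the left along the row. The four proofs lie along y, 62 mm apart, in an order that varies.
- proof_leaf: proof print of a slanting veined leaf (mirrored from its block): white card 58 (x) by 50 (y) by 1 mm, fixed on the front of the layout rack, 5 mm above the worktop. Origin under its middle; x points to its block, whose centre starts 89 mm along x; y to the left along the row. The four proofs lie along y, 62 mm apart, in an order that varies.
- proof_wave: proof print of four wavy lines across (mirrored from its block): white card 58 (x) by 50 (y) by 1 mm, fixed on the front of the layout rack, 5 mm above the worktop. Origin under its middle; x points to its block, whose centre starts 89 mm along x; y to the left along the row. The four proofs lie along y, 62 mm apart, in an order that varies.
- bed_front (a point): middle of the front edge of the fixed printing bed (148 x 262 mm frame), at worktop height; x to the back, y left, z up. Bay centres: x 74, y 93, 31, -31, -93 mm; floor 5 mm up. Bays 68 (x) by 54 (y) mm, between 8 mm spacers with tops 19 mm up, whose ends lap 8 mm over the bay's corners; fingers have the middle 38 mm open in front and behind, to rails 62 mm from bay centre, 10 high.
- baren: baren (rubbing pad), a bystander: black disc 100 mm across with a wooden strap handle, 40 mm high, lying loose on the worktop behind the two racks. Origin under its centre, z up. Not to be moved.

How it is judged (in metres and radians):
At the end, for the whole second after the job is handed in: Each block is in a bay of the bed: centre within 9 mm of the bay's along x and y and 3 mm of its seated height, face up within 0.06 rad, square within 0.25 rad, foot of the picture to the bed's front edge; left to right the blocks are in the reverse order of their proofs (x of sun_block in the frame of bed_front between 0.065 and 0.083 m and z of sun_block in the frame of bed_front between 0.022 and 0.028 m and (y of sun_block in the frame of bed_front between 0.084 and 0.102 m or y of sun_block in the frame of bed_front between 0.022 and 0.04 m or y of sun_block in the frame of bed_front between -0.04 and -0.022 m or y of sun_block in the frame of bed_front between -0.102 and -0.084 m) and angle between each of sun_block, moon_block, leaf_block, wave_block's own z axis and vertical below 0.06 rad and angle between the x axis of each of sun_block, moon_block, leaf_block, wave_block and the x axis of bed_front, either way round below 0.25 rad and x of bed_front in the frame of sun_block below -0.03 m and x of moon_block in the frame of bed_front between 0.065 and 0.083 m and z of moon_block in the frame of bed_front between 0.022 and 0.028 m and (y of moon_block in the frame of bed_front between 0.084 and 0.102 m or y of moon_block in the frame of bed_front between 0.022 and 0.04 m or y of moon_block in the frame of bed_front between -0.04 and -0.022 m or y of moon_block in the frame of bed_front between -0.102 and -0.084 m) and x of bed_front in the frame of moon_block below -0.03 m and x of leaf_block in the frame of bed_front between 0.065 and 0.083 m and z of leaf_block in the frame of bed_front between 0.022 and 0.028 m and (y of leaf_block in the frame of bed_front between 0.084 and 0.102 m or y of leaf_block in the frame of bed_front between 0.022 and 0.04 m or y of leaf_block in the frame of bed_front between -0.04 and -0.022 m or y of leaf_block in the frame of bed_front between -0.102 and -0.084 m) and x of bed_front in the frame of leaf_block below -0.03 m and x of wave_block in the frame of bed_front between 0.065 and 0.083 m and z of wave_block in the frame of bed_front between 0.022 and 0.028 m and (y of wave_block in the frame of bed_front between 0.084 and 0.102 m or y of wave_block in the frame of bed_front between 0.022 and 0.04 m or y of wave_block in the frame of bed_front between -0.04 and -0.022 m or y of wave_block in the frame of bed_front between -0.102 and -0.084 m) and x of bed_front in the frame of wave_block below -0.03 m and ((y of proof_sun in the frame of proof_moon above 0.02 m and y of sun_block in the frame of moon_block below -0.03 m) or (y of proof_sun in the frame of proof_moon below -0.02 m and y of sun_block in the frame of moon_block above 0.03 m)) and ((y of proof_sun in the frame of proof_leaf above 0.02 m and y of sun_block in the frame of leaf_block below -0.03 m) or (y of proof_sun in the frame of proof_leaf below -0.02 m and y of sun_block in the frame of leaf_block above 0.03 m)) and ((y of proof_sun in the frame of proof_wave above 0.02 m and y of sun_block in the frame of wave_block below -0.03 m) or (y of proof_sun in the frame of proof_wave below -0.02 m and y of sun_block in the frame of wave_block above 0.03 m)) and ((y of proof_moon in the frame of proof_leaf above 0.02 m and y of moon_block in the frame of leaf_block below -0.03 m) or (y of proof_moon in the frame of proof_leaf below -0.02 m and y of moon_block in the frame of leaf_block above 0.03 m)) and ((y of proof_moon in the frame of proof_wave above 0.02 m and y of moon_block in the frame of wave_block below -0.03 m) or (y of proof_moon in the frame of proof_wave below -0.02 m and y of moon_block in the frame of wave_block above 0.03 m)) and ((y of proof_leaf in the frame of proof_wave above 0.02 m and y of leaf_block in the frame of wave_block below -0.03 m) or (y of proof_leaf in the frame of proof_wave below -0.02 m and y of leaf_block in the frame of wave_block above 0.03 m))); the robot touches nothing.
It fails at once if the baren is moved by more than 20 mm (distance of baren from where it was at the start of the episode above 0.02 m).
It also fails if it takes over 96 s, if anything falls off the work surface, if the arm or the gripper's body presses on something with over 40 N, if the wrist force passes 120 N, or if a joint passes its speed limit or range.

## Working session

There is one attempt and no reset: what is moved stays moved. The work goes in short steps, each a Python script; the robot and the scene stay as the last script left them, time stands still between calls to the robot, and variables do not carry over. Pictures are saved under pics/ and viewed, about 12 in all and at most 16, crops included, and the job is handed in when it is done.

```bash
mkdir -p pics; ls; python3 - <<'E'
from rig import bot
import cv2, numpy as np
for n in("top","side"):
    c=bot.read_camera(n); cv2.imwrite(f"pics/{n}0.png",c["image"]); np.savez(f"/tmp/{n}0.npz",**c)
    print(n,c["fovy"],c["cx"],c["cy"],c["eye"],c["attitude"])
s=bot.read_state();print(s["clock"],s["tool_rot"],s["ft_force"],s["grip_width"],bot.tip_reach)
E
```

```text
pics
top 49.57487907981859 255.4244936521099 195.44986767430544 [ 461.64430734  -20.28878419 1278.41482188] [-0.02753426  0.71502794 -0.69771639  0.03418709]
side 43.72919338348149 263.6749272286965 196.83163791910616 [ 196.54167817 1028.16401953  814.85484488] [ 0.07398125 -0.14660745  0.86958996 -0.46566762]
0.1 [ 0.56014971 -0.55966184  0.43212912 -0.43159627] [-0.31522731 -0.08487336 -0.53758635] 85.47703441386574 19.0
```

View pics/top0.png

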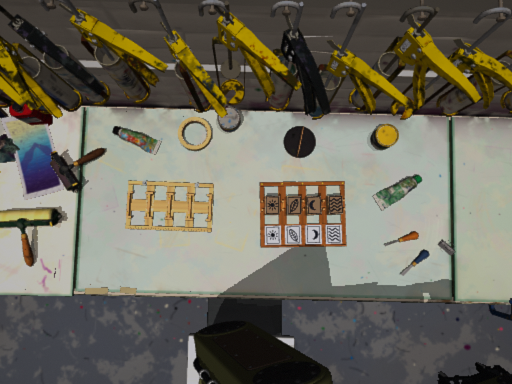

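View pics/side0.png

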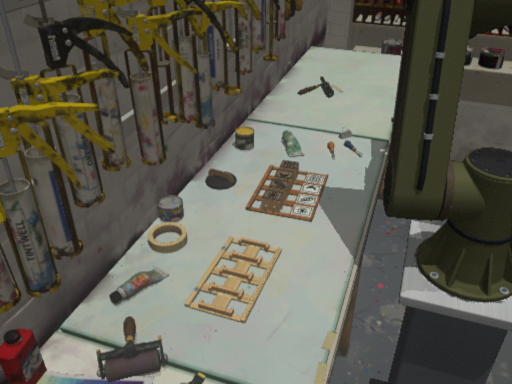

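Top view: rack at px (260–347, 181–246), proofs left to right sun, leaf, moon, wave; bed at (126–214, 180–231); baren at (299,141). I'll crop for detail.

```bash
cat > vis.py <<'E'
import numpy as np, cv2
from scipy.spatial.transform import Rotation as R
def ray(c,u,v):
    f=192/np.tan(np.radians(float(c["fovy"]))/2)
    q=c["attitude"]; d=R.from_quat([q[1],q[2],q[3],q[0]]).apply([(u-c["cx"])/f,(v-c["cy"])/f,1.])
    return np.array(c["eye"],float),d
def onplane(c,u,v,z):
    e,d=ray(c,u,v); return (e+d*(z-e[2])/d[2])
def rotm(q): return R.from_quat([q[1],q[2],q[3],q[0]])
E
python3 - <<'E'
import numpy as np,cv2
from vis import *
c=np.load("/tmp/top0.npz")
im=c["image"]
a=cv2.resize(im[165:260,115:235],None,fx=6,fy=6,interpolation=cv2.INTER_CUBIC)
b=cv2.resize(im[165:260,245:365],None,fx=6,fy=6,interpolation=cv2.INTER_CUBIC)
cv2.imwrite("pics/bed0.png",a);cv2.imwrite("pics/rack0.png",b)
# proofs: white cards
hsv=cv2.cvtColor(im,cv2.COLOR_BGR2HSV)
for name,(x0,x1,y0,y1) in dict(bed=(118,222,172,240),rack=(252,355,174,254)).items():
    h=hsv[y0:y1,x0:x1]; 
    print(name,hsv[y0,x0],[tuple(h[(y1-y0)//2,k]) for k in range(5,100,12)])
for p in [(127,181),(213,181),(126,229),(213,231),(260,182),(346,181),(261,246),(347,246),(299,141)]: print(p,onplane(c,*p,10).round(1), c["depth"][p[1],p[0]])
E
```

```text
bed [ 57  14 176] [(np.uint8(54), np.uint8(20), np.uint8(180)), (np.uint8(19), np.uint8(133), np.uint8(192)), (np.uint8(16), np.uint8(138), np.uint8(188)), (np.uint8(19), np.uint8(135), np.uint8(194)), (np.uint8(18), np.uint8(139), np.uint8(117)), (np.uint8(19), np.uint8(137), np.uint8(194)), (np.uint8(19), np.uint8(133), np.uint8(195)), (np.uint8(20), np.uint8(131), np.uint8(189))]
rack [ 33  17 184] [(np.uint8(25), np.uint8(27), np.uint8(182)), (np.uint8(16), np.uint8(82), np.uint8(81)), (np.uint8(12), np.uint8(197), np.uint8(133)), (np.uint8(15), np.uint8(109), np.uint8(94)), (np.uint8(12), np.uint8(189), np.uint8(93)), (np.uint8(20), np.uint8(63), np.uint8(81)), (np.uint8(16), np.uint8(89), np.uint8(92)), (np.uint8(13), np.uint8(179), np.uint8(135))]
(127, 181) [607.4 363.3  10. ] 1278.2488
(213, 181) [614.1 100.3  10. ] 1284.1515
(126, 229) [461.  358.9  10. ] 1270.3053
(213, 231) [461.3  95.3  10. ] 1269.0908
(260, 182) [614.6 -43.9  10. ] 1272.3829
(346, 181) [ 624.4 -308.6   10. ] 1288.2163
(261, 246) [419.5 -51.5  10. ] 1261.1642
(347, 246) [ 425.7 -312.7   10. ] 1274.8054
(299, 141) [ 745.7 -161.9   10. ] 1287.4829
```

View pics/bed0.png

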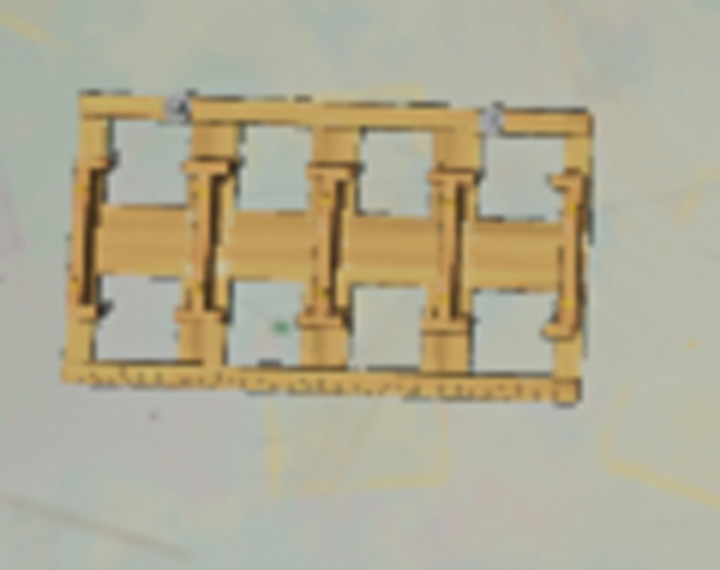

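View pics/rack0.png

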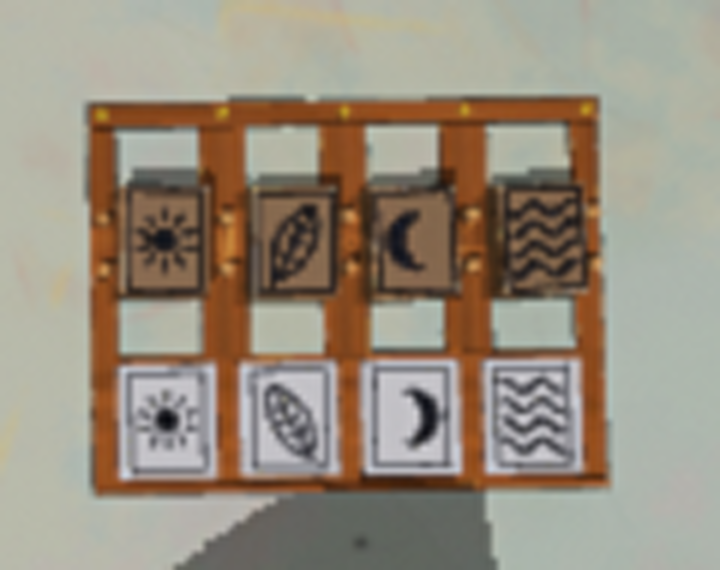

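The bed's front edge is ruled and faces the robot. The proofs left to right are sun, leaf, moon, wave, so the bed must read wave, moon, leaf, sun. Next I'll measure.

```bash
cat > meas.py <<'E'
from vis import *
def quad(c,mask,z):
    """rect (centre, size along yaw x, size y, yaw) of mask's outline cast on plane z"""
    cs,_=cv2.findContours(mask,cv2.RETR_EXTERNAL,cv2.CHAIN_APPROX_NONE)
    p=max(cs,key=cv2.contourArea)[:,0].astype(float)
    return rect(np.array([onplane(c,u,v,z)[:2] for u,v in p]))
def rect(P):
    (cx,cy),(w,h),a=cv2.minAreaRect(P.astype(np.float32))
    a=np.radians(a)
    while a>np.pi/4: a-=np.pi/2; w,h=h,w
    while a<-np.pi/4: a+=np.pi/2; w,h=h,w
    return np.array([cx,cy]),w,h,a
def regions(im,sel,n,amin=150):
    k,l,s,ce=cv2.connectedComponentsWithStats(sel.astype(np.uint8))
    i=[j for j in np.argsort(-s[1:,4])+1 if s[j,4]>amin][:n]
    return [( (l==j).astype(np.uint8)) for j in i]
E
python3 - <<'E'
from meas import *
c=np.load("/tmp/top0.npz"); im=c["image"]; hsv=cv2.cvtColor(im,cv2.COLOR_BGR2HSV).astype(int)
H,S,V=hsv[...,0],hsv[...,1],hsv[...,2]
box=np.zeros(im.shape[:2],bool); box[172:240,118:222]=1
for t in (70,100):
    m=regions(im,box&(S>t)&(H<30),1)[0]; r=quad(c,m,8); print("bed top",[np.round(x,3) for x in r])
# proofs
box[:]=0; box[222:246,255:352]=1
ms=regions(im,cv2.morphologyEx((box&(S<35)&(V>175)).astype(np.uint8),cv2.MORPH_OPEN,np.ones((2,2)))>0,6,30)
for m in ms: print("proof?",m.sum(),[np.round(x,3) for x in quad(c,m,6)])
print(hsv[232,266:340:3].tolist()); 
d=c["depth"]; 
# height map over rack & blocks
vv,uu=np.mgrid[172:256,250:356]
P=np.array([[ (lambda e,dd:e+dd*d[v,u])(*ray(c,u,v)) for u in range(250,356)] for v in range(172,256)])
b=(P[...,2]>34)&(P[...,2]<60)
b=cv2.erode(b.astype(np.uint8),np.ones((1,1)))
k,l,s,ce=cv2.connectedComponentsWithStats(b)
for j in range(1,k):
    if s[j,4]>50:
        Q=P[l==j]; r=rect(Q[:,:2]); print("block",s[j,4],Q.mean(0).round(1),np.median(Q[:,2]).round(1),[np.round(x,3) for x in r])
print("table z",np.median(P[:4,:,2]).round(1))
# side
c=np.load("/tmp/side0.npz"); im=c["image"]; hsv=cv2.cvtColor(im,cv2.COLOR_BGR2HSV).astype(int)
H,S,V=hsv[...,0],hsv[...,1],hsv[...,2]
box[:]=0; box[230:328,180:290]=1
for t in (70,100):
    m=regions(im,box&(S>t)&(H<30),1)[0]; r=quad(c,m,8); print("bed side",[np.round(x,3) for x in r])
a=cv2.resize(im[155:225,235:335],None,fx=7,fy=7,interpolation=cv2.INTER_CUBIC); cv2.imwrite("pics/rackside.png",a)
E
```

```text
bed top [array([535.719, 231.165]), np.float64(149.433), np.float64(262.389), np.float64(-0.016)]
bed top [array([535.243, 231.363]), np.float64(146.465), np.float64(261.151), np.float64(-0.015)]
proof? 133 [array([ 460.763, -321.101]), np.float64(70.195), np.float64(15.343), np.float64(0.005)]
proof? 120 [array([454.029, -41.662]), np.float64(69.789), np.float64(12.22), np.float64(0.024)]
proof? 119 [array([ 456.559, -212.558]), np.float64(42.873), np.float64(30.603), np.float64(0.013)]
proof? 44 [array([436.933, -90.767]), np.float64(15.14), np.float64(30.463), np.float64(0.024)]
proof? 39 [array([465.674, -87.161]), np.float64(12.16), np.float64(30.568), np.float64(0.024)]
proof? 38 [array([ 465.815, -155.951]), np.float64(21.288), np.float64(21.427), np.float64(0.024)]
[[116, 15, 136], [132, 7, 183], [126, 8, 152], [124, 11, 161], [125, 10, 158], [11, 153, 155], [10, 125, 159], [125, 12, 133], [120, 10, 147], [120, 7, 148], [130, 8, 189], [116, 15, 134], [12, 195, 153], [3, 15, 168], [126, 7, 194], [132, 6, 197], [116, 14, 128], [125, 19, 81], [132, 7, 194], [12, 204, 140], [120, 7, 188], [120, 12, 152], [126, 7, 175], [125, 11, 144], [130, 9, 176]]
block 281 [ 548.5 -267.7   45.5] 45.7 [array([ 549.127, -268.91 ]), np.float64(56.198), np.float64(44.776), np.float64(0.071)]
block 284 [542.5 -80.5  45.9] 46.0 [array([542.667, -80.615]), np.float64(53.766), np.float64(42.205), np.float64(0.027)]
block 277 [ 543.7 -144.6   45.9] 46.1 [array([ 544.162, -145.077]), np.float64(53.99), np.float64(44.449), np.float64(0.024)]
block 285 [ 545.5 -203.8   45.4] 45.7 [array([ 545.77 , -204.531]), np.float64(54.329), np.float64(44.237), np.float64(0.038)]
table z 0.5
bed side [array([534.882, 225.467]), np.float64(148.18), np.float64(275.279), np.float64(-0.011)]
bed side [array([534.551, 230.691]), np.float64(144.45), np.float64(259.944), np.float64(-0.014)]
```

View pics/rackside.png

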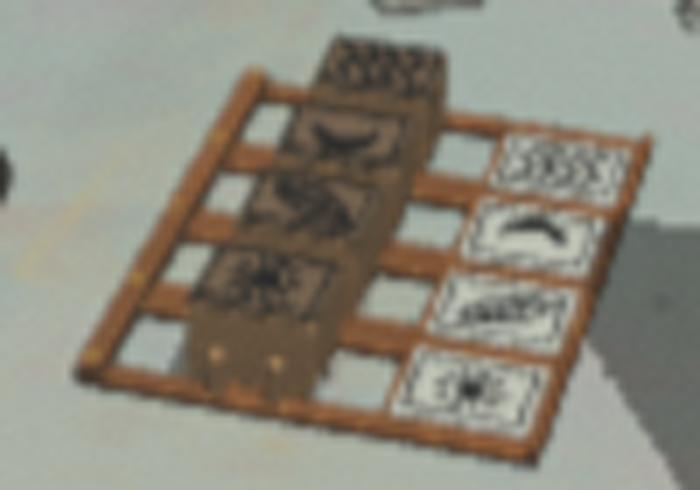

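Top and side agree on the bed: centre about (535.2, 231.1), yaw about −0.015, size 262 × 148. The block tops read about 45 mm high and the faces 56 × 44, as given. I'll do the sun first and check it.

```bash
cat > act.py <<'E'
from rig import bot
from vis import *
BED=np.array([535.2,231.1]); BY=-0.015
BLK=dict(sun=(542.6,-80.6),leaf=(544.,-144.9),moon=(545.7,-204.3),wave=(548.9,-268.4)); RY=0.03
BAY=dict(sun=-93,leaf=-31,moon=31,wave=93)
def quat(yaw,flip):
    s=-1 if flip else 1
    x=s*np.array([np.cos(yaw),np.sin(yaw),0]); y=np.array([0,0,-1.])
    q=R.from_matrix(np.column_stack([x,y,np.cross(x,y)])).as_quat(); return q[[3,0,1,2]].tolist()
def bay(n):
    y=BAY[n]; return BED+y*np.array([-np.sin(BY),np.cos(BY)])
def st(): s=bot.read_state(); return round(s["clock"],1),np.round(s["ee_pos"],1),np.round(s["ft_force"],1),round(s["grip_width"],1)
def transfer(n,flip,zg=30):
    q,p=quat(RY,flip),quat(BY,flip); X=list(BLK[n]); B=list(bay(n))
    bot.move_to(X+[130],q); bot.move_gripper(72)
    print(n,"down hit:",bot.servo_line(X+[zg],q,speed=90,until_force=20))
    bot.move_gripper(40,40); print("gripped",st())
    bot.servo_line(X+[130],q,speed=100); print("lifted",st())
    bot.move_to(B+[130],p); bot.servo_line(B+[50],p,speed=110)
    print("place hit:",bot.servo_line(B+[zg],p,speed=25,until_force=12),st())
    bot.move_gripper(72); bot.servo_line(B+[130],p,speed=110); print("done",st())
E
python3 - <<'E'
from act import *
for f in (0,1):
    for n in BLK: print(f,n,[None if (a:=bot.ik(list(P)+[z],quat(y,f))) is None else np.round(a,2).tolist() for P,y in ((BLK[n],RY),(bay(n),BY)) for z in (30,)])
E
```

```text
0 sun [[-0.21, 0.58, 1.69, -0.0, 0.87, -0.24], [0.19, 0.58, 1.69, -0.0, 0.87, 0.2]]
0 leaf [[-0.33, 0.6, 1.65, -0.0, 0.89, -0.36], [0.29, 0.62, 1.63, -0.0, 0.9, 0.31]]
0 moon [[-0.42, 0.64, 1.59, -0.0, 0.91, -0.45], [0.39, 0.66, 1.55, -0.0, 0.93, 0.41]]
0 wave [[-0.51, 0.69, 1.5, -0.0, 0.95, -0.54], [0.48, 0.72, 1.45, -0.0, 0.97, 0.5]]
1 sun [None, None]
1 leaf [None, None]
1 moon [None, None]
1 wave [None, None]
```

```bash
python3 - <<'E'
from act import *
transfer("sun",0)
bot.move_to([400,-50,250],quat(0,0))
c=bot.read_camera("top"); np.savez("/tmp/top1.npz",**c)
cv2.imwrite("pics/t1.png",cv2.resize(c["image"][160:260,115:365],None,fx=3.2,fy=3.2,interpolation=cv2.INTER_CUBIC))
d=c["depth"];P=np.array([[ (lambda e,dd:e+dd*d[v,u])(*ray(c,u,v)) for u in range(115,365)] for v in range(165,255)])
k,l,s,ce=cv2.connectedComponentsWithStats(((P[...,2]>34)&(P[...,2]<60)).astype(np.uint8))
for j in range(1,k):
    if s[j,4]>50: Q=P[l==j]; print(s[j,4],Q.mean(0).round(1))
print("bay",bay("sun"),st())
E
```

```text
sun down hit: False
gripped (4.2, array([543. , -80.7,  30.7]), array([-1.6, -0.3,  5.5]), 55.3)
lifted (5.3, array([542.3, -80.5, 129.3]), array([ 0.4,  0. , -0.7]), 55.3)
place hit: True (7.8, array([533.6, 138.1,  30.7]), array([-0.3, -0.2,  5.6]), 55.5)
done (9.2, array([533.5, 138. , 129.3]), array([-0.6,  0.5,  0.3]), 72.0)
277 [ 543.7 -144.7   45.5]
286 [ 545.6 -203.7   45.3]
277 [ 548.6 -267.7   45.6]
277 [533.  137.3  45.9]
bay [533.80505231 138.1104623 ] (10.2, array([400.4, -49.5, 249.4]), array([ 0. ,  0. , -0.3]), 72.1)
```

View pics/t1.png

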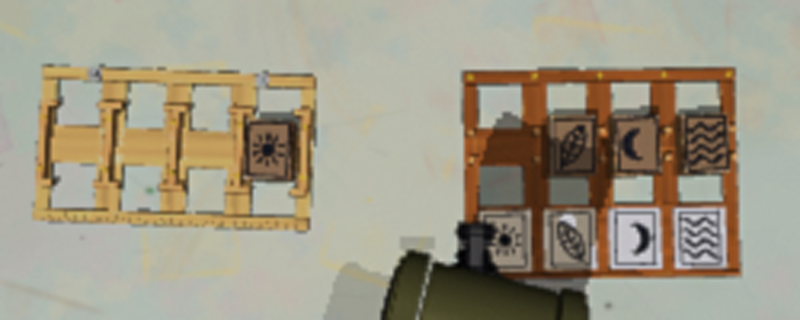

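The sun block is in the right-hand bay, at (270,149) in the crop. It is within 1 mm of the bay centre and its top is at seated height. Now the rest.

```bash
python3 - <<'E'
from act import *
for n in ("leaf","moon","wave"): transfer(n,0)
bot.move_to([350,-150,250],quat(0,0))
c=bot.read_camera("top"); s=bot.read_camera("side")
cv2.imwrite("pics/t2.png",cv2.resize(c["image"][125:260,115:365],None,fx=3.2,fy=3.2,interpolation=cv2.INTER_CUBIC))
cv2.imwrite("pics/s2.png",cv2.resize(s["image"][160:330,170:340],None,fx=3.5,fy=3.5,interpolation=cv2.INTER_CUBIC))
d=c["depth"];P=np.array([[ (lambda e,dd:e+dd*d[v,u])(*ray(c,u,v)) for u in range(115,365)] for v in range(165,255)])
k,l,t,ce=cv2.connectedComponentsWithStats(((P[...,2]>34)&(P[...,2]<60)).astype(np.uint8))
from meas import rect
for j in range(1,k):
    if t[j,4]>50:
        Q=P[l==j]; A=np.c_[Q[:,:2]-Q[:,:2].mean(0),np.ones(len(Q))]; k3=np.linalg.lstsq(A,Q[:,2],rcond=None)[0]
        print(t[j,4],Q.mean(0).round(1),"yaw",round(rect(Q[:,:2])[3],3),"tilt",k3[:2].round(3))
for n in BAY: print(n,bay(n).round(1))
E
```

```text
leaf down hit: False
gripped (12.8, array([ 544.4, -145. ,   30.7]), array([-0.9,  0.9,  6.6]), 55.5)
lifted (14.0, array([ 543.7, -144.8,  129.3]), array([-0. , -0.4, -0.8]), 55.3)
place hit: True (16.9, array([534.6, 200.1,  30.7]), array([-1.8, -0.2,  6.1]), 55.1)
done (18.3, array([534.4, 200. , 129.3]), array([0. , 0.1, 0.1]), 72.0)
moon down hit: False
gripped (21.6, array([ 546.1, -204.5,   30.8]), array([-1.1, -0. ,  5. ]), 55.6)
lifted (22.7, array([ 545.4, -204.2,  129.3]), array([-0.7,  0. ,  0.1]), 55.0)
place hit: True (26.0, array([535.5, 262. ,  30.8]), array([-1.7, -0.4,  5.9]), 55.7)
done (27.4, array([535.4, 262. , 129.2]), array([-0.2,  0.5,  0.2]), 72.0)
wave down hit: False
gripped (31.1, array([ 549.3, -268.6,   30.8]), array([0.6, 0.6, 6. ]), 55.5)
lifted (32.2, array([ 548.6, -268.2,  129.2]), array([ 0. ,  0.6, -0.8]), 55.4)
place hit: True (36.0, array([536.4, 324. ,  30.8]), array([-1.3, -0.9,  6. ]), 55.4)
done (37.3, array([536.3, 323.9, 129.2]), array([ 0.4, -0.5,  0.1]), 72.0)
296 [535.8 321.4  45.8] yaw 0.041 tilt [-0.002  0.053]
288 [534.3 260.   45.7] yaw 0.024 tilt [0.005 0.051]
286 [533.2 198.3  45.9] yaw -0.032 tilt [0.041 0.036]
281 [533.  137.   45.8] yaw -0.044 tilt [-0.001  0.017]
sun [533.8 138.1]
leaf [534.7 200.1]
moon [535.7 262.1]
wave [536.6 324.1]
```

View pics/t2.png

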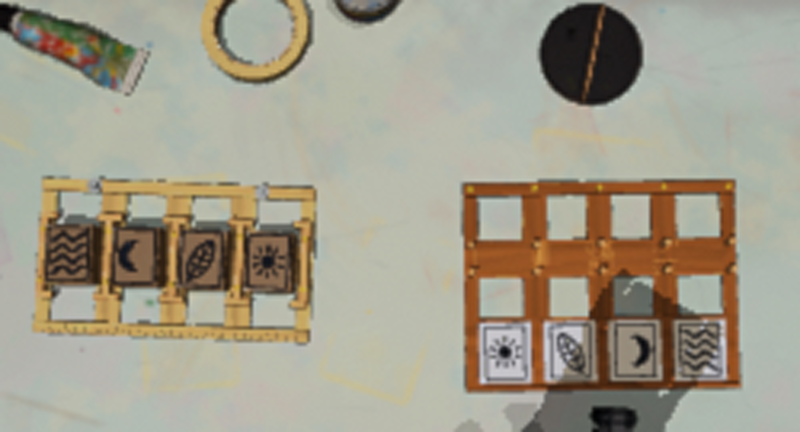

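View pics/s2.png

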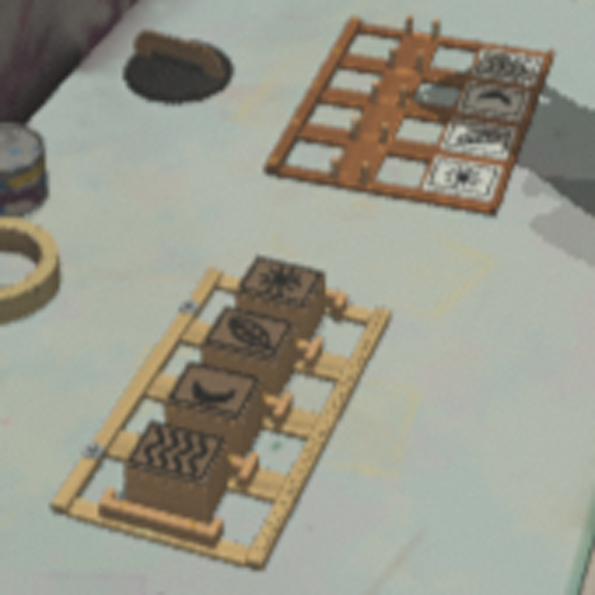

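All four blocks are seated, reading wave, moon, leaf, sun from left to right. The baren hasn't moved: it is still at (590,54) in the crop, which is px 299,141 in the full image. The fitted y tilts of about 0.05 probably come from visible side faces getting into the masks, so I'll check them with eroded masks before handing in.

```bash
python3 - <<'E'
from act import *
c=bot.read_camera("top");d=c["depth"]
P=np.array([[ (lambda e,dd:e+dd*d[v,u])(*ray(c,u,v)) for u in range(115,225)] for v in range(165,255)])
b=((P[...,2]>34)&(P[...,2]<60)).astype(np.uint8); k,l,t,ce=cv2.connectedComponentsWithStats(b)
e=cv2.erode(b,np.ones((7,7)))
ok=True
for j in range(1,k):
    if t[j,4]>50:
        Q=P[(l==j)&(e>0)]; A=np.c_[Q[:,:2]-Q[:,:2].mean(0),np.ones(len(Q))]; s,res=np.linalg.lstsq(A,Q[:,2],rcond=None)[:2]
        sd=np.sqrt(res[0]/len(Q)); print(len(Q),s.round(3),"sd",sd.round(2),"slope err",(sd/np.sqrt((A[:,:2]**2).sum(0))).round(3)); ok&=np.hypot(*s[:2])<.045
print(ok)
if ok: bot.finish_job(); print("handed in",st()[0])
E
```

```text
91 [-2.6000e-02  2.8000e-02  4.6594e+01] sd 2.31 slope err [0.025 0.027]
117 [-3.0000e-03  4.1000e-02  4.6617e+01] sd 2.52 slope err [0.021 0.031]
59 [-7.0000e-03  4.0000e-03  4.6791e+01] sd 2.14 slope err [0.024 0.032]
102 [ 2.4000e-02 -2.1000e-02  4.6185e+01] sd 2.1 slope err [0.021 0.027]
True
the job is handed in; nothing more can be done
the job is handed in; nothing more can be done
```

I moved all four blocks to the printing bed and handed the job in at about 38 s on the robot's clock. The proofs read sun, leaf, moon, wave from left to right. The bed now reads wave, moon, leaf, sun, with the foot of each picture towards the ruled front edge.

- **Position:** the last camera check put the block centres within about 3 mm of their bay centres (9 mm allowed). Part of that offset is likely visible side faces getting into the measurement.
- **Height:** block tops read 45.7–45.9 mm, the same as they did on the rack. Each block was set down at the same tool height it was picked up from.
- **Tilt (weak check):** the first tilt fits read up to about 0.055 rad, close to the 0.06 limit. A second fit on the face interiors gave up to 0.041 rad, about 1.3 times its own error of 0.02–0.03. That is consistent with flat, but it does not confirm it precisely.
- **Squareness:** block angles measured from the pictures were within about 0.06 rad of the bed (0.25 allowed).
- **Baren:** it has not visibly moved.

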